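Lock the sample grinder and hold its chamber cover ready for the screws

ROBOT

A 6-joint arm with a two-finger parallel gripper is mounted at the origin on the work surface. World frame = base frame: x ahead of the robot, y to its left, z up, the work surface at z = 0. Lengths are in m, angles in degrees, forces in N, time in s.
With the tool pointing down it reaches from about 0.35 to 0.875 m from the base axis. Payload 15.5 kg.
Tool frame: the origin (TCP) lies at the very end of the fingers, on their centre line; the grasp point (between the pads) lies env.grip_point_offset behind it (env.grip_point_offset is the distance from the TCP to the grasp point, in m); z points along the fingers, y is the line along which they close (so a half turn about z gives the same grasp; the last joint's range is limited). The gripper opens to 85 mm and grips with 20 to 120 N. Pads are 22 mm wide; open, the fingers measure 114 mm over their backs; the gripper's body (76 mm by 85 mm) begins 54 mm behind the grasp point. The pads swing forward as they close: fully open they stand 13 mm farther back than shut.
Start: joints at [-72.164, 28.281, 77.091, -0, 74.628, -5.472], TCP at [0.247, -0.574, 0.202] pointing down, gripper open.
Joint ranges: [-166.48, 166.48], [-47.26, 123.95], [12.59, 153.08], [-70.14, 250.14], [6.76, 159.57], [-176.63, 176.63]. Speed limits (degrees/s): [108.29, 108.29, 147.25, 172.46, 172.46, 172.46].

INTERFACE

Orientations are given as a 3x3 rotation matrix whose columns are the frame's x, y, z axes.
In Python, from plant import sensors, viewer, ticket, env gives the robot as it stands.
- The arm moves only by the shell command python3 -m jog 'ROWS' [FORCE]. ROWS is JSON, a list that holds one entry, the list of rows, each a list of 7 numbers: the shift along the tool's x, y, z as a fraction of full scale, then the turn, a rotation vector about the tool's x, y, z as a fraction of full scale, then the opening, from 0 (shut) to 1 (fully open). A call has 1 to 20 rows; each row is the pose to reach, as a shift and turn from the pose commanded when the call began, along the tool's axes at that moment, turning the shorter way round; what a row does not reach only later rows make up. Full scale, the value 1, is 0.1 m for a shift and 360 degrees for a turn. A row lasts 1/8 s, in which the tool goes at most 62.5 mm and 10.7 degrees, less where a joint would pass 70% of its speed; a pose out of reach is approached as far as the arm can. A call with a number of a shift or a turn outside -1 to 1 is refused whole. A call with a gripper value outside its range is refused whole. The fingers move at their own pace and stop on an object; FORCE is the grip in N (left out, the last holds). Time passes only in rows, so rows that repeat a pose let the fingers close. It gives the time, the measured TCP pose, the force, the opening and the grip force at its end, in the units of the state.
- sensors.observe(): the state, without advancing time (a new reading comes with each control period).
- viewer.snapshot(name): name is "side" or "top"; returns the picture (480x640x3 uint8, red, green, blue); there is no depth.
- viewer.camera_info(name): a dict with "camera_matrix" (3x3 intrinsics, pixels), "world_from_camera" (4x4, takes a point from camera to world coordinates). Camera axes: x right, y down, z forward; pixel columns grow to the right and rows downward; lengths in m; the calibration is good to about 2 mm. A picture is of the moment at which its call begins. camera_info takes no time and is no camera call.
- ticket.finish_job(): hands the job in; it is judged then, once.
The state is a dict: "time_s": time; "joint_positions": joint angles; "joint_velocities": joint speeds; "effort": joint torques, N m; "position": TCP position; "eef_rot": TCP orientation; "force": force on the tool from outside, world axes, zero at the start; "wrist_torque": the same for the moment, N m; "gripper_width": opening from 0.0 (shut) to 1.0 (fully open); "grip_force": force on a finger pad.
Only numpy, scipy, OpenCV 4.12 (cv2) and the standard library are available. Lean on these libraries where they do the work, as an engineer would, in place of code of your own. Each camera call takes 0.05 s, during which the arm holds its last target. There are 200 camera calls.

TASK

Lock the coffee sample grinder: take the stylus from its wooden stand, push the recessed orange button all the way down with its tip, let the button come up again, and stand the stylus back in its stand. Then pick up the aluminium cover plate by its blue grip and hold it level and still about 1 cm above the grinder's open chamber, not touching it, with all three holes right over the matching threaded holes so that screws could be dropped straight in; finish while still holding it there. Never knock the cover against the grinder, and leave the bowls, tin, brush and spoon where they are.

Things in the scene. Friction and masses are not known exactly. Their poses are not given: they have to be found in the camera images.
- grinder: Fixed grey coffee grinder, hopper off. Origin at bench level under the burr chamber's centre, z up. Body 150 x 140 mm (x, y); on it an aluminium rim plate 120 x 100 mm, top 120 mm above the bench, 50 mm opening, three 6 mm threaded holes. Control step with the button at x -145 to -75 mm, 110 mm wide, top 80 mm up; its black dial is not used. Motor 97 mm high, to x = +175 mm.
- lock_button (a joint): Travel of the orange safety-lock button, straight down: 0 m = up, 0.005 m = fully down. Spring: about 2 N starts it, 4.5 N holds it fully down; it springs back up by itself.
- button_rest (a point): Centre of the top face of the orange button when up, 74 mm above the bench; fixed to the grinder at (-115, +28) mm in its frame. The button is 14 mm across and lies 6 mm deep in an 18 mm round well, too narrow for fingers; press it straight down.
- cover: Loose aluminium plate 120 x 100 x 6 mm (x, y, z), about 0.3 kg, flat on the mat. Origin at the centre of its underside, z up. Three 13 mm holes: two near the -x edge, one at +x; fitted, its x lies along the grinder's x. On its middle a blue bar grip, 16 mm thick along x, 46 mm long along y, 6 to 40 mm above the underside: pinch its thickness from above.
- mat: Cork mat, fixed, 150 x 130 x 4 mm, the cover starts on it. Origin at the centre of its underside.
- stylus: Loose stylus standing tip down in the stand. 150 mm long, 40 g. Origin at the tip, z along it to its top end. Steel tip 6 mm across for 12 mm, widening to a 12 mm shank at 20 mm; from 67 to 150 mm a round green handle 15 mm across, gripped from its sides. In the stand its tip is 6 mm above the bench.
- stand: Wooden stylus stand, fixed, 70 x 70 x 56 mm block with one round upright hole, 14 mm across and 50 mm deep. Origin at the centre of its underside.
- stand_mouth (a point): Centre of the mouth of the stand's hole, 56 mm above the bench.
- screw_dish: Small steel dish, fixed, 84 mm across, 16 mm high, with three brass thumbscrews that reach 25 mm above the bench; not used. Origin under its centre.
- bowl_a: White cupping bowl, 90 mm across, 55 mm high, loose, a bystander. Origin under its centre.
- bowl_b: Another such white bowl, a bystander.
- bowl_c: Another such white bowl, a bystander.
- tin: Black closed tin, 68 mm across, 85 mm high, loose, a bystander. Origin under its centre.
- brush: Cleaning brush, 180 mm long, lying along its x on the bench, loose, a bystander.
- spoon: Cupping spoon, 170 mm long, lying along its x on the bench, loose, a bystander.
- cover_hole0 (a point): Centre of a 13 mm hole of the cover, at its underside, near the corner at the cover's -x, +y: (-45, 35, 0) mm in the cover's frame. Belongs over thread0.
- thread0 (a point): Mouth of a 6 mm threaded hole in the grinder's rim plate, near the corner at the grinder's -x, +y: (-45, 35, 120) mm in the grinder's frame.
- cover_hole1 (a point): Centre of a 13 mm hole of the cover, at its underside, near the corner at the cover's -x, -y: (-45, -35, 0) mm in the cover's frame. Belongs over thread1.
- thread1 (a point): Mouth of a 6 mm threaded hole in the grinder's rim plate, near the corner at the grinder's -x, -y: (-45, -35, 120) mm in the grinder's frame.
- cover_hole2 (a point): Centre of a 13 mm hole of the cover, at its underside, near the middle of the cover's +x edge: (45, 0, 0) mm in the cover's frame. Belongs over thread2.
- thread2 (a point): Mouth of a 6 mm threaded hole in the grinder's rim plate, near the middle of the grinder's +x edge: (45, 0, 120) mm in the grinder's frame.

How it is judged:
By the outcome, as a careful person would: the job done as asked, in the order asked, and still so for the second after the job is handed in, while the arm keeps its last pose, push and grip.
It also fails if it takes over 72 s, if anything falls off the work surface, if the arm or the gripper's body presses on something with over 40 N, if the wrist force passes 120 N, or if a joint passes its speed limit or range.

## Working session

There is one attempt and no reset: what is moved stays moved. The work goes in short steps, Python scripts to look and compute and a shell command to move; the robot and the scene stay as the last step left them, time stands still between calls to the robot, and variables do not carry over. Pictures are saved under pics/ and viewed, at most 10 in all, crops included, and the job is handed in when it is done.

```bash
mkdir -p pics; ls; python3 - <<'E'
from plant import sensors, viewer, env
import cv2
print(env.grip_point_offset); s=sensors.observe(); print(s)
for n in("side","top"):
    cv2.imwrite(f"pics/{n}0.png",viewer.snapshot(n)[:,:,::-1]); print(viewer.camera_info(n))
E
```

```text
pics
0.0187
{'time_s': 0.0, 'joint_positions': array([-7.21636667e+01,  2.83136081e+01,  7.71270061e+01,  7.52722320e-04,
        7.46276965e+01, -5.47271669e+00]), 'joint_velocities': array([ 0.0149192 , -0.10530822, -0.00297182,  0.0458518 , -0.02725611,
       -0.06217322]), 'effort': array([-2.75497550e-03, -8.82165742e+01, -3.83867455e+01, -1.71058273e-04,
        1.01127967e-02,  3.35628511e-05]), 'position': array([ 0.24718488, -0.57362052,  0.20141486]), 'eef_rot': array([[ 9.18385296e-01,  3.95687153e-01, -3.53125183e-04],
       [ 3.95687291e-01, -9.18384599e-01,  1.13882119e-03],
       [ 1.26312184e-04, -1.18560378e-03, -9.99999289e-01]]), 'force': array([-0.43505787, -0.21188235,  0.5144511 ]), 'wrist_torque': array([-0.00707387, -0.02008742, -0.02151596]), 'grip_force': 0.0, 'gripper_width': 0.9986913589881755}
{'camera_matrix': array([[462.18619244,   0.        , 320.4308834 ],
       [  0.        , 462.18619244, 238.2318672 ],
       [  0.        ,   0.        ,   1.        ]]), 'world_from_camera': array([[-7.56148162e-01, -4.30483335e-01,  4.92873264e-01,
         2.71936133e-02],
       [-6.54399847e-01,  4.98442980e-01, -5.68608333e-01,
         5.97160618e-01],
       [-8.92806789e-04, -7.52488335e-01, -6.58604972e-01,
         8.15833014e-01],
       [ 0.00000000e+00,  0.00000000e+00,  0.00000000e+00,
         1.00000000e+00]])}
{'camera_matrix': array([[456.132317  ,   0.        , 320.72302518],
       [  0.        , 456.132317  , 240.02159912],
       [  0.        ,   0.        ,   1.        ]]), 'world_from_camera': array([[ 0.0269078 , -0.99715403,  0.07042587,  0.45706127],
       [-0.9995567 , -0.02594069,  0.01461114, -0.01118628],
       [-0.01274266, -0.07078781, -0.99741   ,  1.43947983],
       [ 0.        ,  0.        ,  0.        ,  1.        ]])}
```

View pics/top0.png

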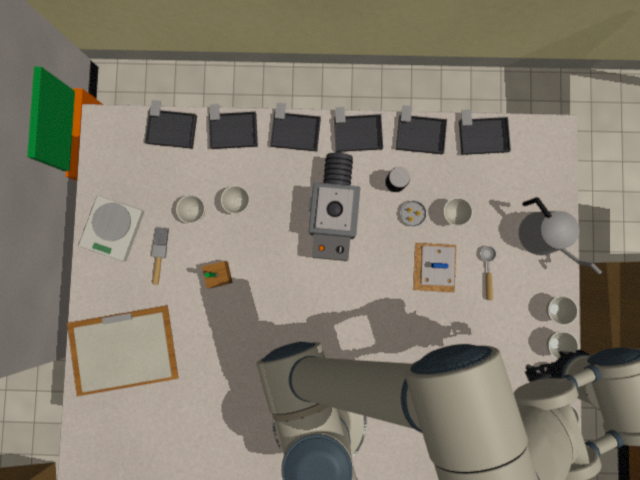

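View pics/side0.png

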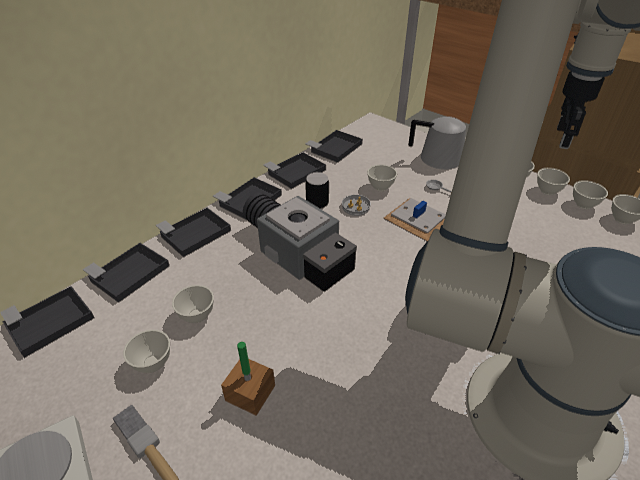

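The top view shows the grinder at about (335,210), the button at (321,248), the stand at (216,273) and the cover at (438,266). The side view shows the same items: stylus top (242,345), button (323,258). I'll zoom in for exact pixels.

```bash
python3 - <<'E'
import cv2,numpy as np
t=cv2.imread("pics/top0.png"); s=cv2.imread("pics/side0.png")
def crop(im,x,y,w,h,k): return cv2.resize(im[y:y+h,x:x+w],None,fx=k,fy=k,interpolation=cv2.INTER_CUBIC)
# top: grinder 300..370 x 150..265 ; stand 195..240 x 255..295; cover 410..460x238..296
a=crop(t,304,180,60,85,6.6); b=crop(t,408,236,54,60,6.6)
c=crop(t,195,255,45,40,4.5)
W=np.zeros((600,800,3),np.uint8); W[:a.shape[0],:a.shape[1]]=a; W[:b.shape[0],400:400+b.shape[1]]=b; W[400:400+c.shape[0],400:400+c.shape[1]]=c
cv2.imwrite("pics/c1.png",W)
a=crop(s,255,190,105,100,4.5); b=crop(s,384,190,64,52,4.8); c=crop(s,215,335,65,80,4)
W[:]=0; W[:a.shape[0],:a.shape[1]]=a; W[:b.shape[0],480:480+b.shape[1]]=b; W[260:260+c.shape[0],480:480+c.shape[1]]=c
cv2.imwrite("pics/c2.png",W)
E
```

```text
(no output)
```

View pics/c1.png

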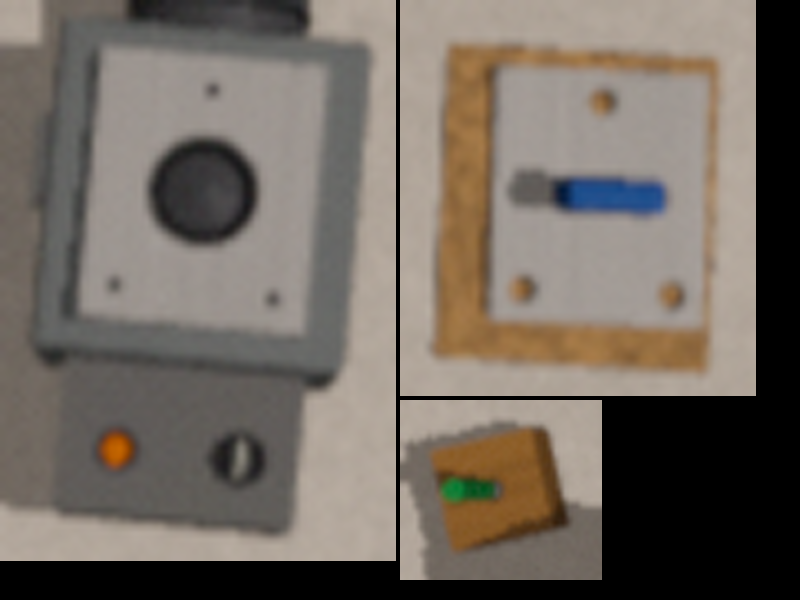

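View pics/c2.png

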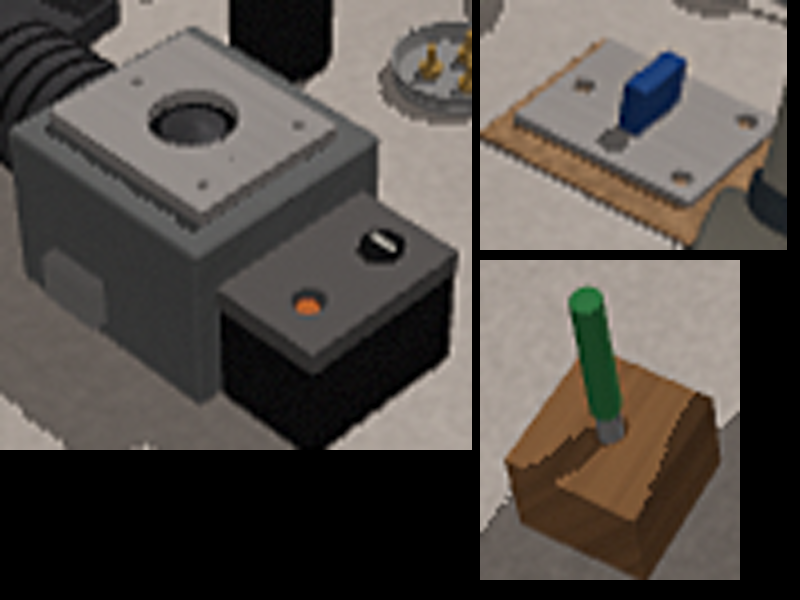

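```bash
cat > h.py <<'E'
import numpy as np, cv2
from scipy.optimize import least_squares
from plant import viewer
CI={n:viewer.camera_info(n) for n in("side","top")}
def proj(n,P):
    c=CI[n]; T=np.linalg.inv(c["world_from_camera"]); p=T[:3,:3]@np.asarray(P,float).T+T[:3,3:]
    q=c["camera_matrix"]@p; return (q[:2]/q[2]).T
def local(p,L):
    L=np.array(L,float); a=p[2]; R=np.array([[np.cos(a),-np.sin(a)],[np.sin(a),np.cos(a)]])
    return np.c_[L[:,:2]@R.T+p[:2],L[:,2]]
def fit(obs,x0,yaw=True):  # obs: {cam:(uv,L)}
    f=lambda x:np.concatenate([(proj(n,local(x if yaw else [*x,0],L))-uv).ravel() for n,(uv,L) in obs.items()])
    r=least_squares(f,x0); return r.x, np.sqrt(np.mean(r.fun**2))
def un(uv,k,ox,oy): return (np.array(uv,float)+.5)/k-.5+[ox,oy]
E
cat > m.py <<'E'
from h import *
H=lambda z:[[-.045,.035,z],[-.045,-.035,z],[.045,0,z]]
C=lambda z:[[.06,.05,z],[.06,-.05,z],[-.06,-.05,z],[-.06,.05,z]]
gt=un([(114,285),(273,299),(212,90),(98,45),(328,64),(308,333),(78,315),(116,450)],6.6,304,180)
gL=H(.12)+C(.12)
gs=un([(202,185),(298,125),(137,82),(50,125),(190,30),(335,130),(200,222),(309,300)],4.5,255,190)
G={"top":(gt,gL+[[-.115,.028,.074]]),"side":(gs,gL+[[-.115,.028,.08]])}
ct=un([(122,290),(271,295),(202,102),(94,66),(312,75),(305,328),(88,320)],6.6,408,236)
cs=un([(202,178),(267,121),(105,85)],4.8,384,190)
K={"top":(ct,H(.01)+C(.01)),"side":(cs,H(.01))}
st=un([(54,90)],4.5,195,255); ss=un([(106,38)],4,215,335)
S={"top":(st,[[0,0,.156]]),"side":(ss,[[0,0,.156]])}
for nm,o,x0,y in(("grinder",G,[.5,-.05,0],1),("cover",K,[.4,-.25,0],1),("stylus",S,[.4,.2],0)):
    for sel in (o,{"top":o["top"]},{"side":o["side"]}):
        x,e=fit(sel,x0,y); x[2:]=np.degrees(x[2:]); print(nm,list(sel),np.round(x,4),round(e,2))
E
python3 m.py
```

```text
grinder ['top', 'side'] [ 0.6432 -0.0284 -3.553 ] 0.73
grinder ['top'] [ 0.6438 -0.0288 -3.3182] 0.24
grinder ['side'] [ 0.6423 -0.0278 -3.7595] 0.96
cover ['top', 'side'] [ 0.4883 -0.3576 -0.9606] 0.21
cover ['top'] [ 0.4881 -0.3575 -0.8913] 0.23
cover ['side'] [ 0.4888 -0.3583 -1.3705] 0.03
stylus ['top', 'side'] [0.4428 0.3257] 0.24
stylus ['top'] [0.4418 0.3261] 0.0
stylus ['side'] [0.4433 0.3255] 0.0
```

```bash
python3 -m jog '[[[0.15,0,-0.1,0,0,-0.027,1],[0.3,0,-0.2,0,0,-0.053,1],[0.45,0,-0.3,0,0,-0.08,1],[0.6,0,-0.4,0,0,-0.107,1],[0.75,0,-0.5,0,0,-0.134,1],[0.9,0,-0.5,0,0,-0.16,1],[1,0,-0.5,0,0,-0.1853,1],[1,0,-0.5,0,0,-0.1853,1],[1,0,-0.5,0,0,-0.1853,1]]]' 40 && python3 -m jog '[[[0.5,0.25,0,0,0,0,1],[1,0.5,0,0,0,0,1],[1,0.5,0,0,0,0,1]]]'; python3 -c "
from plant import sensors;s=sensors.observe();print(s['position'],s['eef_rot'],s['joint_positions'])"
```

```text
time_s: 1.23
position: [0.3387, -0.5345, 0.2518]
eef_rot: [[0.004, 1.0, -0.0], [1.0, -0.004, 0.0], [0.0, -0.0, -1.0]]
force: [0.8, 0.9, 0.4]
gripper_width: 1.001
grip_force: 0.0
time_s: 1.6
position: [0.3899, -0.4317, 0.2522]
eef_rot: [[-0.0, 1.0, 0.0], [1.0, 0.0, 0.001], [0.001, 0.0, -1.0]]
force: [-0.6, -0.4, -0.6]
gripper_width: 0.997
grip_force: 0.0
[ 0.38994472 -0.431699    0.25222542] [[-2.72168284e-05  9.99999999e-01  4.66405754e-05]
 [ 9.99999679e-01  2.71794417e-05  8.01406571e-04]
 [ 8.01405302e-04  4.66623722e-05 -9.99999678e-01]] [-5.38079433e+01  2.22255688e+01  7.92847199e+01  2.98674796e-02
  7.85251919e+01 -5.38154524e+01]
```

```bash
J="python3 -m jog"
$J '[[[0.5,0.27,0,0,0,0,1],[1,0.53,0,0,0,0,1]]]'|tail -0
$J '[[[0.5,0,0,0,0,0,1],[1,0,0,0,0,0,1]]]'|tail -0
$J '[[[0.5,0,0,0,0,0,1],[1,0,0,0,0,0,1]]]'|tail -0
$J '[[[0.5,0,0,0,0,0,1],[1,0,0,0,0,0,1]]]'|tail -0
$J '[[[0.5,0,0,0,0,0,1],[1,0,0,0,0,0,1]]]'|tail -0
$J '[[[0.5,0,0,0,0,0,1],[1,0,0,0,0,0,1]]]'|tail -0
$J '[[[0.5,0,0,0,0,0,1],[1,0,0,0,0,0,1]]]'|tail -0
$J '[[[0.3,0,0,0,0,0,1],[0.58,0,0,0,0,0,1],[0.58,0,0,0,0,0,1],[0.58,0,0,0,0,0,1],[0.58,0,0,0,0,0,1]]]'
cat > look.py <<'E'
import sys,cv2
from h import *
from plant import sensors
n,x,y,w,h,k,f=sys.argv[1:]
x,y,w,h=map(int,(x,y,w,h));k=float(k)
im=viewer.snapshot(n)[y:y+h,x:x+w,::-1]
cv2.imwrite("pics/"+f,cv2.resize(im,None,fx=k,fy=k,interpolation=cv2.INTER_CUBIC))
s=sensors.observe();np.set_printoptions(suppress=True,precision=4);print(s["time_s"],s["position"],s["eef_rot"].ravel(),s["force"])
E
python3 look.py side 190 270 130 150 4 s1.png
```

```text
time_s: 3.98
position: [0.4422, 0.3226, 0.2521]
eef_rot: [[0.001, 1.0, 0.0], [1.0, -0.001, -0.0], [-0.0, 0.0, -1.0]]
force: [-0.4, -0.9, 0.2]
gripper_width: 0.995
grip_force: 0.0
4.025 [0.4422 0.3228 0.2521] [ 0.0012  1.      0.0001  1.     -0.0012 -0.     -0.      0.0001 -1.    ] [ 0.0479  0.3628 -0.1425]Exception ignored on flushing sys.stdout:
BrokenPipeError: [Errno 32] Broken pipe
Exception ignored on flushing sys.stdout:
BrokenPipeError: [Errno 32] Broken pipe
Exception ignored on flushing sys.stdout:
BrokenPipeError: [Errno 32] Broken pipe
Exception ignored on flushing sys.stdout:
BrokenPipeError: [Errno 32] Broken pipe
Exception ignored on flushing sys.stdout:
BrokenPipeError: [Errno 32] Broken pipe
Exception ignored on flushing sys.stdout:
BrokenPipeError: [Errno 32] Broken pipe
Exception ignored on flushing sys.stdout:
BrokenPipeError: [Errno 32] Broken pipe
```

View pics/s1.png

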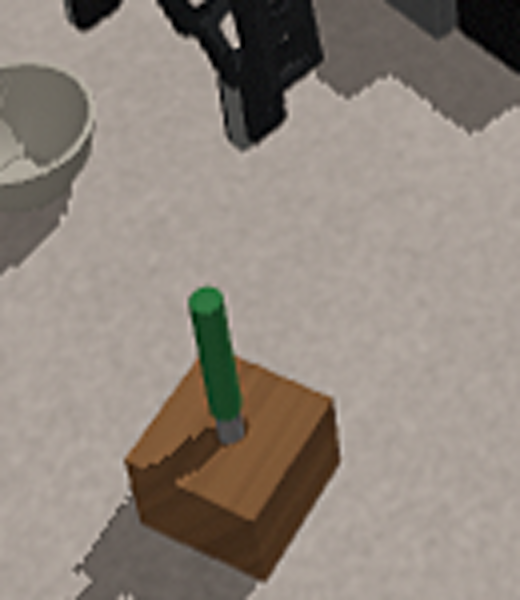

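The open gripper sits directly above the upright stylus (top at crop (206,298)), so I'll descend and grip.

```bash
J="python3 -m jog"
$J '[[[0.03,0.005,0.4,0,0,0,1],[0.03,0.005,0.8,0,0,0,1],[0.03,0.005,0.9,0,0,0,1]]]' >/dev/null
$J '[[[0,0,0.3,0,0,0,1],[0,0,0.64,0,0,0,1],[0,0,0.64,0,0,0,1],[0,0,0.64,0,0,0,1]]]' 
$J '[[[0,0,0,0,0,0,0.5],[0,0,0,0,0,0,0],[0,0,0,0,0,0,0],[0,0,0,0,0,0,0],[0,0,0,0,0,0,0],[0,0,0,0,0,0,0],[0,0,0,0,0,0,0],[0,0,0,0,0,0,0]]]' 50
```

```text
time_s: 4.9
position: [0.4433, 0.327, 0.0997]
eef_rot: [[-0.0, 1.0, 0.002], [1.0, 0.0, 0.001], [0.001, 0.002, -1.0]]
force: [0.6, -1.4, -0.1]
gripper_width: 1.0
grip_force: 0.0
time_s: 5.9
position: [0.4425, 0.3267, 0.0982]
eef_rot: [[-0.0, 1.0, 0.0], [1.0, 0.0, 0.0], [0.0, 0.0, -1.0]]
force: [-0.1, 0.6, 5.4]
gripper_width: 0.156
grip_force: 48.7
```

```bash
J="python3 -m jog"
$J '[[[0,0,-0.15,0,0,0,0],[0,0,-0.35,0,0,0,0],[0,0,-0.6,0,0,0,0],[0,0,-0.8,0,0,0,0],[0,0,-0.8,0,0,0,0]]]' 
$J '[[[-0.2,0.05,-0.3,0,0,0,0],[-0.5,0.15,-0.5,0,0,0,0],[-0.8,0.3,-0.5,0,0,0,0],[-1,0.4,-0.5,0,0,0,0]]]' >/dev/null
$J '[[[-0.4,0.2,0,0,0,0,0],[-0.8,0.4,0,0,0,0,0],[-1,0.47,0,0,0,0,0]]]' >/dev/null
$J '[[[-0.4,0,0,0,0,0,0],[-0.8,0,0,0,0,0,0],[-1,0,0,0,0,0,0],[-1,0,0,0,0,0,0],[-1,0,0,0,0,0,0],[-1,0,0,0,0,0,0]]]'
python3 look.py side 240 150 150 140 4 s2.png
```

```text
time_s: 6.52
position: [0.4431, 0.327, 0.1798]
eef_rot: [[-0.0, 1.0, 0.003], [1.0, 0.0, 0.002], [0.002, 0.003, -1.0]]
force: [0.7, 0.5, -0.2]
gripper_width: 0.158
grip_force: 48.9
time_s: 8.15
position: [0.5294, 0.0275, 0.2278]
eef_rot: [[-0.001, 1.0, -0.0], [1.0, 0.001, 0.0], [0.0, -0.0, -1.0]]
force: [0.1, 0.2, -1.6]
gripper_width: 0.156
grip_force: 48.9
8.2 [0.5294 0.0274 0.2279] [-0.0013  1.     -0.0002  1.      0.0013  0.0001  0.0001 -0.0002 -1.    ] [ 0.1554  0.0694 -0.5708]
```

View pics/s2.png

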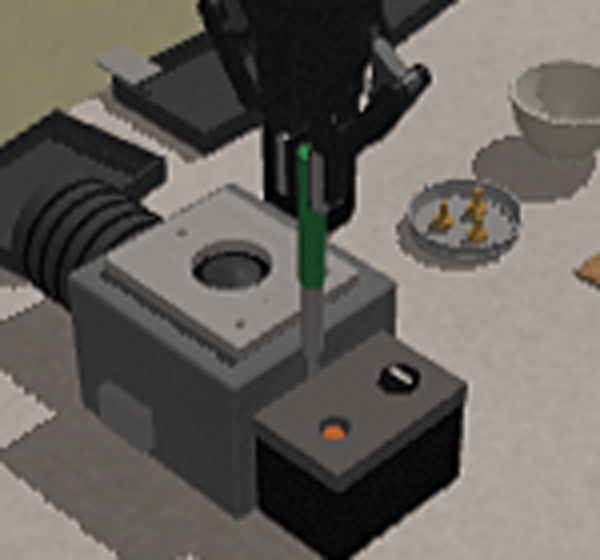

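The stylus is held upright; its tip is at crop (314,374), i.e. px ≈ (318.3,243.4), above the button at (334,432). Comparing this with the prediction.

```bash
python3 - <<'E'
from h import *
print(proj("side",[[.5294,.0274,.1357],[.5294,.0274,.2857-.0]]), un([(313,376),(304,146)],4,240,150))
g=[.6433,-.0285,np.radians(-3.5)]
B=local(g,[[-.115,.028,.074]]);print(B,proj("side",local(g,[[-.115,.028,.08]])), un([(334,429)],4,240,150))
im=viewer.snapshot("top");print(proj("top",[[.5294,.0274,.1357]]),proj("top",B))
h=cv2.cvtColor(im,cv2.COLOR_RGB2HSV)
# orange centroid in first picture
t=cv2.cvtColor(cv2.imread("pics/top0.png"),cv2.COLOR_BGR2HSV)[235:262,305:340]
m=(t[...,0]<20)&(t[...,1]>170)&(t[...,2]>90);v,u=np.nonzero(m);print(u.mean()+305,v.mean()+235,m.sum())
E
```

```text
[[317.58189594 243.49442188]
 [317.20895002 187.39388407]] [[317.875 243.625]
 [315.625 186.125]]
[[0.53022386 0.00646836 0.074     ]] [[323.3899831  256.71765904]] [[323.125 256.875]]
[[313.73500162 246.71235756]] [[321.29735505 247.77650603]]
321.2105263157895 247.6315789473684 19
```

```bash
J="python3 -m jog"
$J '[[[-0.21,0.008,0.1,0,0,0,0],[-0.21,0.008,0.3,0,0,0,0],[-0.21,0.008,0.5,0,0,0,0],[-0.21,0.008,0.5,0,0,0,0],[-0.21,0.008,0.5,0,0,0,0],[-0.21,0.008,0.5,0,0,0,0]]]' 90
$J '[[[0,0,0.04,0,0,0,0],[0,0,0.08,0,0,0,0],[0,0,0.1,0,0,0,0],[0,0,0.12,0,0,0,0],[0,0,0.13,0,0,0,0],[0,0,0.14,0,0,0,0],[0,0,0.14,0,0,0,0]]]'
$J '[[[0,0,0.01,0,0,0,0],[0,0,0.01,0,0,0,0],[0,0,0.02,0,0,0,0],[0,0,0.02,0,0,0,0],[0,0,0.02,0,0,0,0]]]'
```

```text
time_s: 9.0
position: [0.5308, 0.0057, 0.1788]
eef_rot: [[-0.001, 1.0, 0.001], [1.0, 0.001, -0.0], [-0.0, 0.001, -1.0]]
force: [0.4, -0.0, -0.5]
gripper_width: 0.149
grip_force: 87.8
time_s: 9.88
position: [0.5303, 0.0056, 0.164]
eef_rot: [[-0.0, 1.0, 0.0], [1.0, 0.0, 0.0], [0.0, 0.0, -1.0]]
force: [-0.4, -0.8, 1.9]
gripper_width: 0.143
grip_force: 88.3
time_s: 10.5
position: [0.5303, 0.0056, 0.162]
eef_rot: [[-0.0, 1.0, 0.0], [1.0, 0.0, 0.0], [0.0, 0.0, -1.0]]
force: [-0.6, -0.4, 3.6]
gripper_width: 0.143
grip_force: 88.3
```

```bash
J="python3 -m jog"
$J '[[[0,0,0.01,0,0,0,0],[0,0,0.01,0,0,0,0],[0,0,0.01,0,0,0,0]]]' | grep -E "pos|^force"
$J '[[[0,0,0.01,0,0,0,0],[0,0,0.01,0,0,0,0],[0,0,0.01,0,0,0,0]]]'| grep -E "pos|^force"
$J '[[[0,0,0.007,0,0,0,0],[0,0,0.007,0,0,0,0],[0,0,0.007,0,0,0,0]]]'| grep -E "pos|^force"
```

```text
position: [0.5305, 0.0056, 0.1612]
force: [-1.6, -0.1, 7.8]
position: [0.531, 0.0055, 0.1608]
force: [-1.8, 0.4, 17.4]
position: [0.5313, 0.0055, 0.1606]
force: [-2.4, 0.5, 23.6]
```

The force jumped past the spring's 4.5 N to a hard stop, so the button is fully down. Now backing out and returning to the stand.

```bash
J="python3 -m jog"
$J '[[[0,0,-0.05,0,0,0,0],[0,0,-0.1,0,0,0,0],[0,0,-0.25,0,0,0,0],[0,0,-0.5,0,0,0,0],[0,0,-0.7,0,0,0,0]]]' |grep -E "pos|^force"
$J '[[[0.4,-0.1,0,0,0,0,0],[0.8,-0.2,0,0,0,0,0],[1,-0.3,0,0,0,0,0]]]' >/dev/null
$J '[[[0.4,-0.2,0,0,0,0,0],[0.8,-0.4,0,0,0,0,0],[1,-0.57,0,0,0,0,0]]]' >/dev/null
$J '[[[0.4,0,0,0,0,0,0],[0.8,0,0,0,0,0,0],[1,0,0,0,0,0,0]]]' >/dev/null
$J '[[[0.2,0,0,0,0,0,0],[0.2,0,0,0,0,0,0],[0.2,0,0,0,0,0,0],[0.2,0,0,0,0,0,0],[0.2,0,0,0,0,0,0]]]'
python3 -c "
from plant import sensors;s=sensors.observe();print(s['position'],s['eef_rot'])"
python3 look.py side 190 250 130 150 4 s3.png
```

```text
position: [0.5304, 0.0056, 0.2308]
force: [-0.2, -0.4, -0.4]
time_s: 14.0
position: [0.4433, 0.3251, 0.2294]
eef_rot: [[0.0, 1.0, 0.0], [1.0, -0.0, -0.0], [-0.0, 0.0, -1.0]]
force: [0.2, -0.4, -1.2]
gripper_width: 0.146
grip_force: 88.0
[0.44329943 0.32509548 0.22936019] [[ 4.00637057e-04  9.99999920e-01  3.86258144e-07]
 [ 9.99999919e-01 -4.00637041e-04 -3.95724513e-05]
 [-3.95722934e-05  4.02112303e-07 -9.99999999e-01]]
14.05 [0.4433 0.3252 0.2294] [ 0.0003  1.      0.      1.     -0.0003 -0.0001 -0.0001  0.     -1.    ] [ 0.0617 -0.8866 -0.1627]
```

View pics/s3.png

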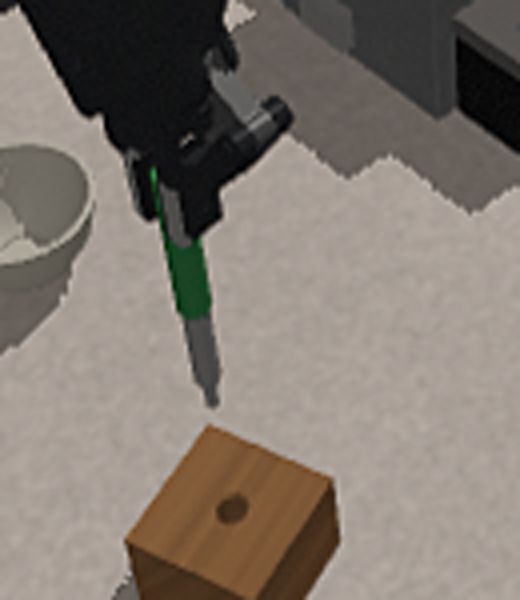

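The stylus is held, with its tip at crop (212,405) and the stand's hole at (232,509). Checking the lateral offset.

```bash
python3 - <<'E'
from h import *
tip=un([(212,405)],4,190,250); hole=un([(232,509)],4,190,250)
print(tip,proj("side",[[.4433,.3252,.1378]]))
print(fit({"side":(hole,[[0,0,.056]])},[.44,.32],0)[0],fit({"side":(tip,[[0,0,.1378]])},[.44,.32],0)[0])
im=viewer.snapshot("top");cv2.imwrite("pics/t3.png",cv2.resize(im[250:300,190:250,::-1],None,fx=8,fy=8,interpolation=cv2.INTER_CUBIC))
E
```

```text
[[242.625 350.875]] [[242.43608385 350.31468602]]
[0.4421351  0.32560036] [0.44217966 0.32576607]
```

```bash
J="python3 -m jog"
$J '[[[0.01,-0.005,0.2,0,0,0,0],[0.01,-0.005,0.5,0,0,0,0],[0.01,-0.005,0.7,0,0,0,0],[0.01,-0.005,0.8,0,0,0,0],[0.01,-0.005,0.88,0,0,0,0],[0.01,-0.005,0.92,0,0,0,0],[0.01,-0.005,0.92,0,0,0,0]]]' 
$J '[[[0,0,0.04,0,0,0,0],[0,0,0.08,0,0,0,0],[0,0,0.12,0,0,0,0],[0,0,0.14,0,0,0,0],[0,0,0.14,0,0,0,0]]]'
```

```text
time_s: 14.98
position: [0.4428, 0.3267, 0.1374]
eef_rot: [[-0.0, 1.0, 0.0], [1.0, 0.0, 0.0], [0.0, 0.0, -1.0]]
force: [0.2, 0.5, -0.8]
gripper_width: 0.148
grip_force: 88.0
time_s: 15.6
position: [0.4426, 0.3266, 0.1231]
eef_rot: [[-0.0, 1.0, -0.0], [1.0, 0.0, -0.0], [-0.0, -0.0, -1.0]]
force: [0.7, -0.2, -0.1]
gripper_width: 0.146
grip_force: 88.0
```

Free so far (shank entering the hole). Lower to the bottom, release.

```bash
J="python3 -m jog"
$J '[[[0,0,0.06,0,0,0,0],[0,0,0.12,0,0,0,0],[0,0,0.18,0,0,0,0],[0,0,0.22,0,0,0,0],[0,0,0.245,0,0,0,0],[0,0,0.245,0,0,0,0]]]' 
$J '[[[0,0,0,0,0,0,0.25],[0,0,0,0,0,0,0.5],[0,0,0,0,0,0,1],[0,0,0,0,0,0,1],[0,0,0,0,0,0,1],[0,0,0,0,0,0,1]]]'
$J '[[[0,0,-0.2,0,0,0,1],[0,0,-0.5,0,0,0,1],[0,0,-0.9,0,0,0,1],[0,0,-1,0,0,0,1]]]' >/dev/null
$J '[[[0,0,-0.4,0,0,0,1],[0,0,-0.5,0,0,0,1]]]' 
python3 look.py side 190 250 130 150 4 s4.png
```

```text
time_s: 16.35
position: [0.4427, 0.3266, 0.0987]
eef_rot: [[-0.0, 1.0, -0.0], [1.0, 0.0, 0.0], [0.0, -0.0, -1.0]]
force: [0.2, -0.3, -0.3]
gripper_width: 0.145
grip_force: 88.2
time_s: 17.1
position: [0.4427, 0.3266, 0.0988]
eef_rot: [[-0.0, 1.0, 0.0], [1.0, 0.0, 0.0], [0.0, 0.0, -1.0]]
force: [0.0, -0.2, -0.6]
gripper_width: 1.002
grip_force: 0.0
time_s: 17.85
position: [0.4433, 0.327, 0.2504]
eef_rot: [[-0.0, 1.0, 0.002], [1.0, 0.0, 0.001], [0.001, 0.002, -1.0]]
force: [0.4, 0.5, -0.6]
gripper_width: 0.998
grip_force: 0.0
17.9 [0.4433 0.327  0.2505] [-0.0003  1.      0.0021  1.      0.0002  0.0012  0.0012  0.0021 -1.    ] [-0.1714 -0.3266  0.6501]
```

View pics/s4.png

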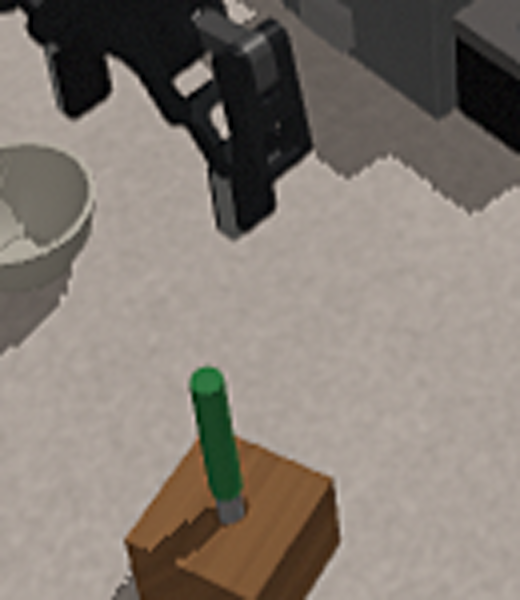

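The stylus stands back in the stand as it began: top at crop (206,381), mouth at (231,508). Next, the cover.

```bash
J="python3 -m jog"
for i in 1; do
$J '[[[-0.5,0.2,0,0,0,0,1],[-1,0.456,0,0,0,0,1]]]' >/dev/null
$J '[[[-0.5,0,0,0,0,0,1],[-1,0,0,0,0,0,1]]]' >/dev/null
$J '[[[-0.5,0,0,0,0,0,1],[-1,0,0,0,0,0,1]]]' >/dev/null
$J '[[[-0.5,0,0,0,0,0,1],[-1,0,0,0,0,0,1]]]' >/dev/null
$J '[[[-0.5,0,0,0,0,0,1],[-1,0,0,0,0,0,1]]]' >/dev/null
$J '[[[-0.5,0,0,0,0,0,1],[-1,0,0,0,0,0,1]]]' >/dev/null
$J '[[[-0.4,0,0,0,0,0,1],[-0.84,0,0,0,0,0.0028,1],[-0.84,0,0,0,0,0.0028,1]]]' >/dev/null
$J '[[[0,0,0.3,0,0,0,1],[0,0,0.8,0,0,0,1],[0,0,1,0,0,0,1],[0,0,1,0,0,0,1],[0,0,1,0,0,0,1]]]'
done
python3 look.py side 364 160 110 100 5 s5.png
```

```text
time_s: 20.4
position: [0.4889, -0.3572, 0.1494]
eef_rot: [[0.017, 1.0, 0.001], [1.0, -0.017, -0.0], [-0.0, 0.001, -1.0]]
force: [0.7, 0.3, 0.8]
gripper_width: 1.004
grip_force: 0.0
20.45 [ 0.489  -0.3575  0.1498] [ 0.017   0.9999  0.0011  0.9999 -0.017  -0.0009 -0.0009  0.0012 -1.    ] [ 0.0577 -0.4142 -0.4261]
```

View pics/s5.png

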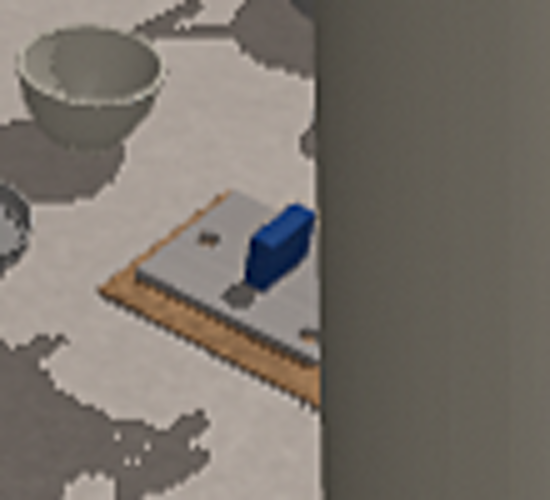

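The arm hides the gripper here, but the cover is undisturbed (grip at crop (280,248)). The pose readings match the target, so I'll descend.

```bash
J="python3 -m jog"
$J '[[[0,0,0.3,0,0,0,1],[0,0,0.7,0,0,0,1],[0,0,0.95,0,0,0,1],[0,0,0.98,0,0,0,1]]]' >/dev/null
$J '[[[0,0,0.15,0,0,0,1],[0,0,0.27,0,0,0,1],[0,0,0.34,0,0,0,1],[0,0,0.34,0,0,0,1],[0,0,0.34,0,0,0,1]]]'
$J '[[[0,0,0,0,0,0,0.5],[0,0,0,0,0,0,0],[0,0,0,0,0,0,0],[0,0,0,0,0,0,0],[0,0,0,0,0,0,0],[0,0,0,0,0,0,0],[0,0,0,0,0,0,0],[0,0,0,0,0,0,0]]]' 40
$J '[[[0,0,0,0,0,0,0],[0,0,0,0,0,0,0],[0,0,0,0,0,0,0]]]' 90
```

```text
time_s: 21.58
position: [0.4887, -0.3576, 0.0171]
eef_rot: [[0.017, 1.0, 0.0], [1.0, -0.017, -0.0], [-0.0, 0.0, -1.0]]
force: [-0.9, 0.0, 0.3]
gripper_width: 0.995
grip_force: 0.0
time_s: 22.58
position: [0.4885, -0.3574, 0.0168]
eef_rot: [[0.017, 1.0, 0.0], [1.0, -0.017, -0.0], [-0.0, 0.0, -1.0]]
force: [-0.7, 0.6, 0.2]
gripper_width: -0.0
grip_force: 0.0
time_s: 22.95
position: [0.4885, -0.3574, 0.0168]
eef_rot: [[0.017, 1.0, 0.0], [1.0, -0.017, -0.0], [-0.0, 0.0, -1.0]]
force: [-0.1, -0.8, -0.3]
gripper_width: -0.002
grip_force: 0.0
```

```bash
python3 - <<'E'
from h import *
from plant import sensors
s=sensors.observe();print(s['position'],s['joint_positions'])
for n in("side","top"):
    print(n,proj(n,[[.4885,-.3575,.15],[.4885,-.3575,.017],[.4885,-.3575,.044],[.4885,-.3345,.044],[.4885,-.3805,.044]]))
    im=viewer.snapshot(n); cv2.imwrite(f"pics/{n}6.png",im[:,:,::-1])
    h=cv2.cvtColor(im,cv2.COLOR_RGB2HSV); m=(h[...,0]>105)&(h[...,0]<125)&(h[...,1]>150)&(h[...,2]>60)
    c,l,st,ce=cv2.connectedComponentsWithStats(m.astype(np.uint8)); print([ (st[i],ce[i]) for i in range(1,c) if st[i][4]>10])
W=np.zeros((600,800,3),np.uint8)
W[:480,:400]=cv2.resize(cv2.imread("pics/side6.png")[130:250,360:460],(400,480),interpolation=2)
W[:480,400:]=cv2.resize(cv2.imread("pics/top6.png")[200:320,390:490],(400,480),interpolation=2)
cv2.imwrite("pics/c6.png",W)
E
```

```text
[ 0.48851229 -0.35740192  0.01680315] [-4.18412375e+01  3.95791950e+01  8.98418406e+01  1.68832561e-03
  5.05753858e+01 -4.08501870e+01]
side [[426.16163559 171.92861046]
 [419.05951177 212.09174449]
 [420.42256972 204.3835321 ]
 [415.95872615 208.22084423]
 [424.79601703 200.62392849]]
[(array([413, 205,   7,  13,  56], dtype=int32), array([416.58928571, 211.46428571]))]
top [[449.90276988 264.51623116]
 [438.34630945 265.25427741]
 [440.51378795 265.11585272]
 [432.93714696 264.91390444]
 [448.09409597 265.31789875]]
[(array([433, 264,   5,   3,  14], dtype=int32), array([434.85714286, 264.92857143]))]
```

View pics/c6.png

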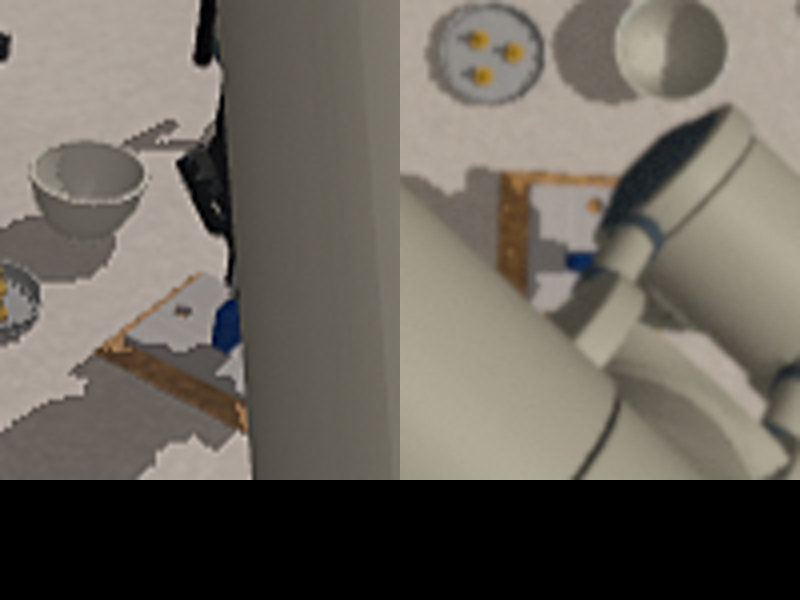

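The cover is still on its mat, unmoved (blue at side crop (228,325), top crop (580,262)), but the fingers shut on nothing. I'll check numerically where the fingertips end relative to the grip.

```bash
python3 - <<'E'
import cv2,numpy as np
im=cv2.imread("pics/side6.png").astype(int)
def ch(p):
    b,g,r=p
    if b>r+35: return 'B'
    v=(b+g+r)/3
    if v<45:return '#'
    if v<80:return '+'
    if r>b+35:return 'o'
    return '.' if v>150 else '-'
for r in range(165,222): print(r,''.join(ch(im[r,c]) for c in range(400,426)))
E
```

```text
165 -.----------+####+++++----
166 ---------+#+#####+++++----
167 -------+++++#####++++-----
168 ......-+#########+++++----
169 .....-#+#########+++++----
170 ....#############+++++----
171 ....#############+++++----
172 ....-############+++++----
173 .....#####+######+++++----
174 .....-###+#######++++++---
175 .....-+##########++++++---
176 ......-##########+++++----
177 ......-+#########++++++---
178 .......-#########++++++---
179 .......-##########+++++---
180 ........#####+####+++++---
181 ........-####-+###+++++---
182 .........#####-###+++++---
183 .........-####+###+++++---
184 ..........########++++++--
185 ..........-#######+++++---
186 ...........#######++++++--
187 ...........-######+++++---
188 ............-+++##++++++--
189 .............---+#+++++---
190 ................-##+++++--
191 .................##+++++--
192 .................+#+++++--
193 .................##+++++--
194 .................##+++++--
195 .................##+++++--
196 .................#++++++--
197 ................-#++++++--
198 .........o--....-#+++++++-
199 .......oo-----..+#-+++++--
200 ......oo-------.-#++++++--
201 .....oo----------+++++++--
202 ...oo-----------.-++++++--
203 ..oo--------------+#++++--
204 .oo---------------+#+++++-
205 o---------------+BB+++++-+
206 ---------------+BBBB+++++-
207 ----++++------+BBBBB+++++-
208 ------+-------BBBBBB++++--
209 --------------BBBBBB+++++-
210 --------------BBBBBB+++++-
211 ------------.+BBBBBB+++++-
212 ------------.BBBBBBB+++++-
213 ------------.BBBBBBB+++++-
214 -----------..BBBBBBB+++++-
215 --.----------BBBBBBB+++++-
216 ++-.-----+++-BBBBB+--++++-
217 -++----+++---+++B+-.-+++++
218 --++++++-------++-..-++++-
219 ----------------+-..-+++++
220 ++------------++-.---+++++
221 +++++---------+-.----+++++
```

```bash
python3 - <<'E'
from h import *
print("s4 fingertip seen",un([(235,238)],4,190,250)); 
for z in(.25,.2635,.28,.30): print(z,proj("side",[[.3935,.327,z],[.40,.327,z]]).round(1).tolist())
print("s5 hidden; now: finger left edge seen col417 ends row204")
for z in(.017,.03,.044,.055): print(z,proj("side",[[.4885,-.3464,z],[.478,-.3464,z],[.500,-.3464,z]]).round(1).tolist())
# s2 stylus: pad bottom
print("s2",un([(327,232),(318,212)],4,240,150)); 
for z in(.215,.228,.24,.25): print(z,proj("side",[[.5294,.0384,z],[.515,.0274,z],[.515,.0164,z]]).round(1).tolist())
E
```

```text
s4 fingertip seen [[248.375 309.125]]
0.25 [[255.2, 325.5], [252.3, 323.3]]
0.2635 [[254.4, 319.9], [251.5, 317.7]]
0.28 [[253.4, 312.8], [250.4, 310.6]]
0.3 [[252.0, 303.9], [249.0, 301.7]]
s5 hidden; now: finger left edge seen col417 ends row204
0.017 [[416.9, 213.9], [420.2, 215.5], [413.4, 212.3]]
0.03 [[417.6, 210.3], [420.8, 211.8], [414.0, 208.6]]
0.044 [[418.3, 206.2], [421.6, 207.7], [414.7, 204.6]]
0.055 [[418.8, 203.0], [422.2, 204.5], [415.2, 201.4]]
s2 [[321.375 207.625]
 [319.125 202.625]]
0.215 [[313.9, 217.8], [322.6, 218.1], [326.0, 215.6]]
0.228 [[313.8, 212.8], [322.6, 213.1], [326.1, 210.7]]
0.24 [[313.8, 208.2], [322.6, 208.5], [326.1, 206.0]]
0.25 [[313.7, 204.3], [322.7, 204.6], [326.2, 202.1]]
```

```bash
python3 -m jog '[[[0,0,0,0,0,0,1],[0,0,0,0,0,0,1],[0,0,0,0,0,0,1],[0,0,0,0,0,0,1],[0,0,0,0,0,0,1],[0,0,0,0,0,0,1]]]' | grep -E "pos|^force|width"
cat > cm.py <<'E'
import sys
from h import *
def ch(p):
    r,g,b=p
    if b>r+35: return 'B'
    v=(b+g+r)/3
    return '#' if v<45 else '+' if v<80 else 'o' if r>b+35 else '.' if v>150 else '-'
def cmap(im,r0,r1,c0,c1):
    for r in range(r0,r1): print(r,''.join(ch(im[r,c]) for c in range(c0,c1)))
E
python3 - <<'E'
from cm import *
cmap(viewer.snapshot("side").astype(int),160,222,388,426)
for z in(.017,.03,.043,.06,.075): print(z,proj("side",[[.531,-.3464,z],[.531,-.3684,z],[.545,-.3464,z],[.545,-.3684,z]]).round(1).tolist())
E
```

```text
position: [0.4885, -0.3574, 0.0168]
force: [-0.1, -0.6, -0.1]
gripper_width: 1.004
160 .............----##-+-++.-##++++++----
161 ...........----#####------##+++++-----
162 .........------######++---##+++++-----
163 .......-------+########+--##++++++----
164 .....-------..##############++++++----
165 ...--------.-.###############+++++----
166 -------------+#####+##++#####+++++----
167 -------------+#######+--#####+++++----
168 -----.-......########-.-#####+++++----
169 ------.......########...+####+++++----
170 -------.....-#######+...-+###+++++----
171 --------....-#######-....-###++++++---
172 --------....########.....-###+++++----
173 --------....#######+......+##+++++----
174 --------.-.-#######-....-####+++++----
175 ------+-...#######++-.--#####++++++---
176 -------.-..+#####+++#+#######+++++----
177 --------...-######++#######+##+++++---
178 -----.--...--++###########+--#++++----
179 ---.-++......--+########+--..++++++---
180 -----+-.........########-....-+++++---
181 -------.........-#######-.....+++++---
182 ------..........-#######+.....+++++---
183 ------..........-##+####
[... 1301 characters left out ...]
++-
214 ooo+---+-.--------------.BBBBBBB+++++-
215 +o+++------------------.-BBBBBBB+++++-
216 ++++++++----------------+BBBBB+--+++++
217 ++++++o+++------------++-++#B+-.-++++-
218 ++++++o+o+++---------++-------..-+++++
219 ++++++++o+++++-------++--+-..--.-+++++
220 ++++++++ooo+o+++---..-++++-------++++-
221 -++++++++oooooo+++---.----.------+++++
0.017 [[404.1, 207.9], [408.3, 204.3], [399.9, 205.9], [404.2, 202.4]]
0.03 [[404.6, 204.2], [408.9, 200.7], [400.4, 202.3], [404.7, 198.8]]
0.043 [[405.2, 200.5], [409.4, 197.0], [401.0, 198.6], [405.3, 195.1]]
0.06 [[405.9, 195.6], [410.2, 192.1], [401.6, 193.6], [406.0, 190.2]]
0.075 [[406.6, 191.1], [410.9, 187.6], [402.3, 189.2], [406.6, 185.8]]
```

The far finger's tip lies at px (407,195), which puts it at about z = 0.06. That is roughly 30 mm higher than the tool reading implies, so the fingers closed just above the bar. I'll lower by the measured amount, watching force.

```bash
python3 -m jog '[[[0,0,0.05,0,0,0,1],[0,0,0.1,0,0,0,1],[0,0,0.15,0,0,0,1],[0,0,0.2,0,0,0,1],[0,0,0.25,0,0,0,1],[0,0,0.27,0,0,0,1],[0,0,0.27,0,0,0,1]]]' | grep -E "pos|^force|width"
python3 - <<'E'
from cm import *
cmap(viewer.snapshot("side").astype(int),180,218,396,424)
for z in(.02,.027,.034,.041): print(z,proj("side",[[.531,-.3464,z],[.531,-.3684,z]]).round(1).tolist())
E
```

```text
position: [0.4884, -0.3573, -0.0104]
force: [-0.3, 0.0, 0.9]
gripper_width: 0.999
180 ...########.....-###+++++---
181 ...#######+.....-###++++----
182 ..-#######+....-####+++++---
183 ..#######+--..-#####+++++---
184 ..#####+++++-#######+++++---
185 ..#######++#########+++++---
186 ..-+++###########+-#+++++---
187 ...---+#########+-.-++++++--
188 ......-#######+--...-++++---
189 .......+######--....-+++++--
190 .......-#######-....-++++---
191 .......-##+####-....-+++++--
192 .......-#+-####.....-+++++--
193 .......-#-+###+......++++---
194 .......##-####+......+++++--
195 .......##-####+......+++-+--
196 .......#+-####-......++++---
197 ......-#+-####-......-++++--
198 .......#++####--.....-++++--
199 .......-++###+.---...-+++++-
200 ........+####-------.-++++--
201 .......-+##+-.--------+++++-
202 .......o-+#-.---------++++--
203 ......oo--------------++++--
204 .....oo---------------+++++-
205 ...-o---------------BB+++++-
206 ..oo---------------BBB+++++-
207 .oo--.--++++------+BBB+++++-
208 oo-++--++-+-------BBBB+++++-
209 --+++++-----------BBBB+++++-
210 +++--+-.----------BBBB+++++-
211 -+-++-.---------.+BBBB+++++-
212 -----.----------.BBBBB+++++-
213 ----------------.BBBBB+++++-
214 ---++.----------.BBBBB+++++-
215 ------.--------.-BBBBBB++++-
216 ----++.---------+BBBBB++++++
217 +------.------++-++#B+-+++++
0.02 [[404.2, 207.0], [408.4, 203.5]]
0.027 [[404.5, 205.1], [408.7, 201.5]]
0.034 [[404.8, 203.1], [409.0, 199.5]]
0.041 [[405.1, 201.1], [409.4, 197.5]]
```

```bash
J="python3 -m jog"
$J '[[[0,0,0,0,0,0,0.5],[0,0,0,0,0,0,0.1],[0,0,0,0,0,0,0],[0,0,0,0,0,0,0],[0,0,0,0,0,0,0],[0,0,0,0,0,0,0],[0,0,0,0,0,0,0],[0,0,0,0,0,0,0]]]' 40
$J '[[[0,0,0,0,0,0,0],[0,0,0,0,0,0,0],[0,0,0,0,0,0,0]]]' 90
```

```text
time_s: 25.78
position: [0.4886, -0.3575, -0.01]
eef_rot: [[0.017, 1.0, 0.0], [1.0, -0.017, -0.0], [-0.0, 0.0, -1.0]]
force: [-0.3, 0.3, 6.3]
gripper_width: 0.18
grip_force: 40.0
time_s: 26.15
position: [0.4886, -0.3575, -0.0099]
eef_rot: [[0.017, 1.0, 0.0], [1.0, -0.017, -0.0], [-0.0, 0.0, -1.0]]
force: [-0.4, 1.3, 7.2]
gripper_width: 0.166
grip_force: 88.8
```

```bash
J="python3 -m jog"
$J '[[[0,0,-0.03,0,0,0,0],[0,0,-0.1,0,0,0,0],[0,0,-0.25,0,0,0,0],[0,0,-0.5,0,0,0,0],[0,0,-0.8,0,0,0,0],[0,0,-1,0,0,0,0],[0,0,-1,0,0,0,0]]]'
$J '[[[0,0,-0.3,0,0,0,0],[0,0,-0.6,0,0,0,0],[0,0,-0.85,0,0,0,0],[0,0,-0.96,0,0,0,0],[0,0,-0.96,0,0,0,0],[0,0,-0.96,0,0,0,0]]]'
python3 - <<'E'
from cm import *
from plant import sensors
for n in("side","top"):
    im=viewer.snapshot(n); cv2.imwrite(f"pics/{n}7.png",im[:,:,::-1])
    print(n,proj(n,local([.4884,-.3575,-.017],[[.06,.05,.2],[.06,-.05,.2],[-.06,-.05,.2],[-.06,.05,.2],[0,0,.24]])).round(1).tolist())
E
```

```text
time_s: 27.02
position: [0.4893, -0.3581, 0.0919]
eef_rot: [[0.017, 1.0, 0.003], [1.0, -0.017, -0.002], [-0.002, 0.003, -1.0]]
force: [0.8, -0.5, -3.0]
gripper_width: 0.17
grip_force: 87.9
time_s: 27.78
position: [0.488, -0.357, 0.1845]
eef_rot: [[0.017, 1.0, -0.001], [1.0, -0.017, 0.001], [0.001, -0.001, -1.0]]
force: [-0.3, -0.9, -2.6]
gripper_width: 0.166
grip_force: 88.1
side [[398.3, 154.7], [419.8, 140.1], [460.1, 155.8], [439.5, 172.0], [431.6, 141.3]]
top [[436.9, 241.3], [473.9, 242.9], [473.0, 287.3], [435.8, 285.7], [459.2, 264.0]]
```

```bash
J="python3 -m jog"
$J '[[[0.15,0.05,0,0,0,0,0],[0.4,0.15,0,0,0,0,0],[0.7,0.3,0,0,0,0,0],[1,0.4,0,0,0,0,0]]]' >/dev/null
$J '[[[0.3,0.15,0,0,0,0,0],[0.6,0.3,0,0,0,0,0],[0.9,0.45,0,0,0,0,0],[1,0.5,0,0,0,0,0]]]' >/dev/null
$J '[[[0.3,0.15,0,0,0,0,0],[0.6,0.3,0,0,0,0,0],[0.85,0.45,0,0,0,0,0],[1,0.5,0,0,0,0,0]]]' >/dev/null
$J '[[[0.1,0.04,0,0,0,0.003,0],[0.2,0.07,0,0,0,0.005,0],[0.3,0.09,0,0,0,0.0071,0],[0.316,0.092,0,0,0,0.0071,0],[0.316,0.092,0,0,0,0.0071,0],[0.316,0.092,0,0,0,0.0071,0],[0.316,0.092,0,0,0,0.0071,0]]]'
cat > f.py <<'E'
from h import *
from plant import sensors
import sys
# cover underside height is relative to the pick reading (-.0100 -> .004 on the mat)
s=sensors.observe(); z=s['position'][2]+.014; print(s['time_s'],s['position'],s['force'],np.degrees(np.arctan2(s['eef_rot'][1,0],s['eef_rot'][0,0]))-90,"underside",z)
C=[[.06,.05,z],[.06,-.05,z],[-.06,-.05,z],[-.06,.05,z]]; T=[[a,b,z+.006] for a,b,_ in C]
H=[[-.045,.035,z+.006],[-.045,-.035,z+.006],[.045,0,z+.006]]
for n in("side","top"):
    im=viewer.snapshot(n); cv2.imwrite(f"pics/{n}_{sys.argv[1]}.png",im[:,:,::-1])
    print(n,"top corners",proj(n,local([.6433,-.0285,np.radians(-3.5)],T)).round(1).tolist(),"holes",proj(n,local([.6433,-.0285,np.radians(-3.5)],H)).round(1).tolist())
E
python3 f.py a; python3 - <<'E'
from cm import *
cmap(cv2.imread("pics/side_a.png")[:,:,::-1].astype(int),178,236,255,345)
E
```

```text
time_s: 30.25
position: [0.6434, -0.0287, 0.1858]
eef_rot: [[0.062, 0.998, -0.0], [0.998, -0.062, -0.0], [-0.0, -0.0, -1.0]]
force: [0.6, -0.2, -2.8]
gripper_width: 0.167
grip_force: 88.3
30.25 [ 0.64335342 -0.02872117  0.18579584] [ 0.63635276 -0.21978765 -2.79145335] -3.5670679085126267 underside 0.1997958401586437
side top corners [[262.4, 185.3], [294.1, 168.4], [330.0, 188.4], [298.3, 207.4]] holes [[298.6, 201.6], [320.8, 188.4], [282.9, 179.1]]
top top corners [[318.4, 180.9], [354.8, 184.0], [351.1, 227.5], [314.5, 224.3]] holes [[320.4, 219.3], [346.1, 221.6], [336.1, 187.8]]
178 +--.........-------++-----------BBBBBBBB++++######B.---------------------.................
179 ###--.........-------------++++-BBBBBBBB+++########.---------------------.................
180 #####+-.........-----------+++--BBBBBBBB#++#######+.---------------------+................
181 ########+-.......-------------..+BBBBBBB#++########.--------------------##................
182 ##########+-..-------------------BBBBBBB#++########.-------------------###-...............
183 ##########+------------------
[... 4301 characters left out ...]
+---+++-----------+++++++++++......
229 ---+++++++++++++++++++++++++++-----------------++++++-+---++-----------+++++++++++++......
230 ---++++++++++++++++++++++++++++--+--------------++++-.+-+++-----------++++++++++++++......
231 ---++++++++++++++++++++++++++++++----------+--+-++----++--+---------++++++++++++++++......
232 ---+++++++++++++++++++++++++++++++--+----------++----+++-----------+++++++++++++++++......
233 ---++++++++++++++++++++++++++++++++++-+------++----+++-+---------+++++++++++++++--++......
234 ---++++++++++++++++++++++++++++++++++--+++--++----+++----------+++++++++++++++-----+-.....
235 ----+++++++++++++++++++++++++++++++++++--+++----+++++---------+++++++++++++++-------+-....
```

The cover's hole 1 appears at about (321,189) against a predicted (320.8,188.4), so it hangs where planned. Lowering it in stages.

```bash
J="python3 -m jog"
$J '[[[0,0,0.06,0,0,0,0],[0,0,0.16,0,0,0,0],[0,0,0.26,0,0,0,0],[0,0,0.36,0,0,0,0],[0,0,0.46,0,0,0,0],[0,0,0.54,0,0,0,0],[0,0,0.58,0,0,0,0],[0,0,0.59,0,0,0,0],[0,0,0.59,0,0,0,0],[0,0,0.59,0,0,0,0]]]'
python3 f.py b; python3 - <<'E'
from cm import *
def ch2(v): return "#%+=-:. "[min(7,int(v)//26)]
g=cv2.cvtColor(cv2.imread("pics/side_b.png"),cv2.COLOR_BGR2GRAY)
for r in range(196,246): print(r,''.join(ch2(v) for v in g[r,260:342]))
E
```

```text
time_s: 31.6
position: [0.6436, -0.0285, 0.1271]
eef_rot: [[0.062, 0.998, 0.001], [0.998, -0.062, -0.0], [-0.0, 0.001, -1.0]]
force: [-0.0, -0.4, -3.4]
gripper_width: 0.165
grip_force: 88.3
31.6 [ 0.64359175 -0.02846852  0.12709256] [-0.04524767 -0.42246853 -3.35428353] -3.5500975525041127 underside 0.14109255851315192
side top corners [[264.5, 205.6], [295.0, 188.3], [329.7, 208.8], [299.2, 228.2]] holes [[299.4, 222.2], [320.8, 208.8], [284.2, 199.3]]
top top corners [[318.7, 185.0], [353.5, 187.9], [350.0, 229.5], [315.0, 226.5]] holes [[320.7, 221.7], [345.2, 223.9], [335.7, 191.6]]
196 %++++%%%%++%%%%%%%#+-.:::::::++%%++%+=+######%:.:=%#################% ............
197 ++++%%###%%%%%%%%%=-.::::::::+%++++%+==######%:::.-+################% ............
198 +%%#%%%%%%%%%%%%%-.::::====::++++++%+==####%#%-:::::=+##############%.............
199 %#%%+++++++%###+-.::::-=====%%+++++%%==######%::::::::=%############%.............
200 #%+++++%###%#%=-::::::-:...-%%%+%%%%%==%#####%::::::::.-+###########%.............
201 %++++%#%%%%+=-::::::::::::::+#%%%%%%%==%#####%-::::::::::=+########
[... 3143 characters left out ...]
====
238 %+++++%++%+++++++%++%+++++++++++--%%++===+===========+%+++++++++++================
239 %++++++++++++%++++++++++++++++++==+%%%++=+=========+%++++++++++++=================
240 %++++++++++++++++++++++++++++++%%%=%%%%+==========+%+++++++++++===============+===
241 %++++++++++++++%+%++++++%+%+++++++%+%++=========+%%+++++++++++==============++=%#%
242 %++++++++++++++++%++%+++++++%++++++%+-========++%%++++++++++===============+#=.-%#
243 %%++++++%+++++++++++%+++++++%+++++%+=========+%++%++++++++++===============%#%: :=
244 %%+++%+++++++++++%%++++++++++%+++++========++%++%++++++++==================####=..
245 %%+++++++++%++++++++++%++%%++%%+%+++======+%++%%++++++++==================%#####%-
```

```bash
python3 - <<'E'
from h import *
L=[[-.045,.035,.12],[-.045,-.035,.12],[.045,0,.12]]
obs={}
for n in("side","top"):
    g=cv2.GaussianBlur(cv2.cvtColor(cv2.imread(f"pics/{n}0.png"),cv2.COLOR_BGR2GRAY),(0,0),.6).astype(float); uv=[]
    for u,v in proj(n,local([.6433,-.0285,np.radians(-3.5)],L)):
        r0,c0=int(round(v))-3,int(round(u))-3; p=g[r0:r0+7,c0:c0+7]; w=np.clip(np.median(p)-8-p,0,None)
        i,j=np.unravel_index(p[1:6,1:6].argmin(),(5,5)); yy,xx=np.mgrid[:7,:7]; w[(abs(yy-i-1)>1)|(abs(xx-j-1)>1)]=0
        uv.append([c0+(w*xx).sum()/w.sum(), r0+(w*yy).sum()/w.sum()]); 
    obs[n]=(np.array(uv),L); print(n,np.round(uv,2).tolist())
for o in (obs,{"top":obs["top"]},{"side":obs["side"]}):
    x,e=fit(o,[.64,-.03,0]); print(list(o),x[:2].round(4),np.degrees(x[2]).round(2),round(e,2))
z=.1471-.006
H=[[-.045,-.035,z+.006],[.045,0,z+.006]]
print(fit({"side":(np.array([[321,208.4],[284.6,199]]),H)},[.64,-.03,0])[0])
E
```

```text
side [[299.5, 230.68], [320.84, 217.42], [284.95, 207.71]]
top [[320.87, 222.69], [344.88, 224.92], [335.75, 193.17]]
['side', 'top'] [ 0.6438 -0.0293] -3.96 0.16
['top'] [ 0.6434 -0.029 ] -3.89 0.04
['side'] [ 0.6445 -0.0299] -4.03 0.05
[ 0.64378958 -0.0300967  -0.06114243]
```

```bash
J="python3 -m jog"
$J '[[[-0.006,0,0,0,0,0.0011,0],[-0.006,0,0.03,0,0,0.0011,0],[-0.006,0,0.06,0,0,0.0011,0],[-0.006,0,0.09,0,0,0.0011,0],[-0.006,0,0.105,0,0,0.0011,0],[-0.006,0,0.105,0,0,0.0011,0],[-0.006,0,0.105,0,0,0.0011,0],[-0.006,0,0.105,0,0,0.0011,0],[-0.006,0,0.105,0,0,0.0011,0],[-0.006,0,0.105,0,0,0.0011,0]]]'
python3 f.py c; python3 - <<'E'
from cm import *
def ch2(v): return "#%+=-:. "[min(7,int(v)//26)]
g=cv2.cvtColor(cv2.imread("pics/side_c.png"),cv2.COLOR_BGR2GRAY)
for r in range(199,242): print(r,''.join(ch2(v) for v in g[r,260:342]))
t=cv2.cvtColor(cv2.imread("pics/top_c.png"),cv2.COLOR_BGR2GRAY)
print()
for r in range(184,240): print(r,''.join(ch2(v) for v in t[r,308:362]))
E
```

```text
time_s: 32.95
position: [0.6434, -0.029, 0.1163]
eef_rot: [[0.069, 0.998, 0.0], [0.998, -0.069, 0.0], [0.0, 0.0, -1.0]]
force: [-1.0, 0.1, -2.2]
gripper_width: 0.165
grip_force: 88.3
32.95 [ 0.64338122 -0.02902529  0.11632434] [-0.99426578  0.08569086 -2.15404142] -3.944563411354892 underside 0.13032433983969427
side top corners [[264.9, 209.2], [295.1, 191.9], [329.7, 212.4], [299.3, 231.8]] holes [[299.5, 225.8], [320.8, 212.4], [284.5, 202.9]]
top top corners [[318.8, 185.7], [353.3, 188.6], [349.8, 229.9], [315.1, 226.9]] holes [[320.8, 222.2], [345.1, 224.2], [335.6, 192.3]]
199 %#%%+++++++%#%%+-......::::::++%#%%+%+%#######+-=+##################% ............
200 #%+++++%###%%%%-.....::::::::=%+%++++==%#####%-..:=%################% ............
201 %++++%#%%%+++%#+-..:::::---::-%++++++==%######=:::.-=###############%.............
202 +++%#%%+++++%%##%::::::=++++:=++++++%==%######+:::::.=+#############+.............
203 +%##%+++++%###+=-::::::==+===#%+++%%%==%######+::::::::=%###########:............-
204 %##%++++%#%%+=-:::::::::-=---#%%+%%%%==%######+:::::::::-=#########+......
[... 5832 characters left out ...]
=========-----------:::::::::::::::::::--======-:::
229 ==================-===----------::::::::::--======---:
230 ================================------------===+++===-
231 ==================================-======-=====+%+++++
232 =+++++================================-======+%%%+++++
233 =++%%++++++++++++======================-==-==+%%%+++++
234 ==+%%++===++++++++++++++==+==================+%%++===+
235 ===+++=============++=+++++++++++++++========+%%+=====
236 --============================+++++++++++++++%%++=----
237 -----====================================++%%%++=-----
238 ::::-------================================+++++=-----
239 :::::::::--------=========================---==+=-----
```

Both visible holes in the top view, (321,223) and (345,224.6), match the predicted pixels to under 1 px. Height is about 10 mm and the tool is level. I'll let it settle and hand in.

```bash
python3 -m jog '[[[0,0,0,0,0,0,0],[0,0,0,0,0,0,0],[0,0,0,0,0,0,0],[0,0,0,0,0,0,0]]]' && python3 -c "
from plant import ticket;print(ticket.finish_job())"
```

```text
time_s: 33.55
position: [0.6434, -0.029, 0.1163]
eef_rot: [[0.069, 0.998, -0.0], [0.998, -0.069, 0.0], [0.0, -0.0, -1.0]]
force: [-0.3, -0.7, -1.5]
gripper_width: 0.17
grip_force: 88.3
the job is handed in; nothing more can be done
None
```

I pressed the button fully down and released it, put the stylus back in its stand, and handed the job in at 33.6 s holding the cover level about 10 mm above the chamber, its holes over the threads to about 1 mm by camera; the first cover grasp closed on nothing, because the fingertips sat about 30 mm higher than the tool reading implied, and the second held.

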